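Load a sample cassette through the sprung dust flap of a bench reader

TASK

Take the sample cassette out of its stand by its grip block and push it, body first, through the self-closing dust flap in the reader's sloping mouth, gently but right down against the ejector's stop, so that the flap snaps shut behind the body round the stem. Then let the ejector bring it back to rest against the closed flap and let go: it must stay in, with the flap shut. Only the cassette may touch the reader, not the gripper, and the beaker, jar, timer and tape stay where they are.

Things in the scene. Friction and masses are not known exactly. Their poses are not given: they have to be found in the camera images.
- cassette_grip (a point): Centre of the loose cassette's grip block: ribbed, grey, 12 (x, thickness) by 24 (y, width) by 24 mm (z); hold it here. z runs along the cassette toward the grip block (up at the start). Below the block: a round steel stem 8 mm thick, 55 mm long, then the body. The two sides are alike: it may go in either way round (half turn about z). About 70 g, centre of mass in the body.
- cassette_end (a point): Centre of the leading end of the cassette's body, 117 mm below the grip point along the cassette's z. The body is flat, white with a dark window: 12 (x) by 44 (y) by 50 mm (z). Its flat shoulder, where the stem begins, is 50 mm above this point (67 mm below the grip point). At the start it stands 6 mm above the worktop.
- mouth (a point): Centre of the reader's mouth, in the plane of its sloping face. z points straight out, 35 degrees from vertical, up and toward the reader's front (robot side); x up the face, y along the mouth. Opening 18 (x) by 50 mm (y); a grey rim stands 6 mm out. The cassette goes in along -z, end first, its x along or against the mouth's x. Inside: lower wall at x = -9 mm, upper at x = +12.5, sides at y = +-25.
- ejector_rest (a point): Centre of the sprung ejector plate's face at rest, 42 mm inside the mouth on its axis (same axes); it does not move with the plate. It pushes outward: 2 N at rest, 4 N with the cassette latched, 6 N at its firm stop 33 mm deeper; damped, 0.9 N more at 30 mm/s. At the stop the cassette's shoulder is 25 mm inside the face plane and its grip point 42 mm outside.
- flap (a joint): Angle (rad) of the notched steel flap in the mouth: 0 shut, growing inward to 1.5, never outward. The body holds it at 1.1 to 1.4. It springs shut in about 0.3 s once the shoulder is about 22 mm inside the face plane (grip point 45 mm outside) and then holds the body in: latched, the grip point is 61 to 62 mm outside. Pushed less far, the cassette is driven out again.
- flap_hinge (a point): Middle of the flap's hinge, along the upper edge of the mouth (mouth x = +10.5 mm, 4 mm inside the face plane; same axes as the mouth). The flap reaches 18.5 mm down from here, is 48 mm wide and 3 mm thick, with a notch 13.5 mm wide in the middle of its free edge that clears the stem. Opening takes about 0.5 N at the free edge to start, 2 N wide open.
- reader: White bench reader, fixed: base plate 176 (x) by 104 mm (y), electronics box 73 mm high at the back (+x), leaning loading chamber at the front. Origin at the centre of its underside; the mouth is 45 mm in front (-x) of it and 105 mm up; the rim's top is about 120 mm up.
- stand: Grey stand block, fixed, 60 (x) by 84 (y) by 36 mm high, origin at the centre of its underside, with a pocket 15 (x) by 47 mm (y), 30 mm deep, open at the top, in which the cassette's body stands upright. The grip point is then 123 mm above the worktop.
- beaker: Bystander: small glass beaker 54 mm across, 71 mm high, loose; origin under its centre.
- jar: Bystander: jar of cotton with a white lid, 62 mm across, 80 mm high, loose; origin under its centre.
- timer_1: Bystander: white timer lying flat, 70x64x17 mm, loose; origin under its centre.
- tape: Bystander: roll of tape lying flat, 104 mm across, 25 mm high, loose; origin under its centre.

How it is judged:
By the outcome, as a careful person would: the job done as asked, in the order asked, and still so for the second after the job is handed in, with the robot touching nothing.
It also fails if it takes over 43 s, if anything falls off the work surface, if the arm or the gripper's body presses on something with over 40 N, if the wrist force passes 120 N, or if a joint passes its speed limit or range.

ROBOT

A 6-joint arm with a two-finger parallel gripper is mounted at the origin on a cart in front of the work surface, level with it; the furniture and walls round the work are solid. World frame = base frame: x ahead of the robot, y to its left, z up, the work surface at z = 0. Lengths are in mm, angles in rad, forces in N, time in s.
With the tool pointing down it reaches from about 425 to 950 mm from the base axis. Payload 3.5 kg.
Tool frame: the origin (TCP) lies where the fingers leave the gripper's body, on its centre line; the fingertips stand 73 mm ahead of it and the grasp point (between the pads) lies 54 mm ahead of it; z points along the fingers, y is the line along which they close (so a half turn about z gives the same grasp; the last joint's range is limited). The gripper opens to 85 mm and grips with 20 to 120 N. Pads are 22 mm wide; open, the fingers measure 114 mm over their backs; the gripper's body (76 mm by 85 mm) begins 54 mm behind the grasp point. The pads swing forward as they close: fully open they stand 13 mm farther back than shut.
Start: joints at [-1.385, 0.286, 1.577, -0, 1.279, -0.15], TCP at [222.452, -637.277, 303.925] pointing down, gripper open.
Joint ranges: [-2.77, 2.77], [-0.9, 2.22], [0.21, 2.48], [-1.53, 4.67], [0.24, 2.81], [-2.84, 2.84]. Speed limits (rad/s): [2.79, 2.79, 3.14, 3.14, 3.14, 3.14].

INTERFACE

Orientations are given as a unit quaternion [w, x, y, z].
In Python, from bench import env gives the robot as it stands. The module is installed in compiled form; this text tells all that it offers.
- The arm moves only by the tool arm_command, never from a script. Its argument "moves" is text: rows parted by semicolons, each of 7 numbers parted by spaces: the shift along the tool's x, y, z in m, then the turn, a rotation vector about the tool's x, y, z in degrees, then the closure, from 0 (fully open) to 1 (shut). A call has 1 to 20 rows; each row shifts and turns the commanded pose from where the row before left it, along the tool's axes as they then stand; what a row does not reach is not made up. A row lasts 1/8 s, in which the tool goes at most 62.5 mm and 10.7 degrees, less where a joint would pass 70% of its speed; a pose out of reach is approached as far as the arm can. A call is refused whole if a number of a shift passes 0.0625 or a number of a turn 10.7, either way. A call with a gripper value outside its range is refused whole. The fingers move at their own pace and stop on an object; the grip force is fixed at half the most. Time passes only in rows, so rows that do not move let the fingers close. It gives the time, the measured TCP pose, the force, the opening and the grip force at its end, in the units of the state.
- env.get_state(): the state, without advancing time (a new reading comes with each control period).
- env.get_image(name): name is "scene" or "top"; returns the picture (384x512x3 uint8, red, green, blue); there is no depth.
- env.camera_model(name): a dict with "fx", "fy", "cx", "cy" (pixels), "R" (3x3) and "t" (3): a world point X has camera coordinates R X + t. Camera axes: x right, y down, z forward; pixel columns grow to the right and rows downward; lengths in mm; the calibration is good to about 2 mm. A picture is of the moment at which its call begins. camera_model takes no time and is no camera call.
- env.close_job(): hands the job in; it is judged then, once.
The state is a dict: "time_s": time; "joints": joint angles; "joint_velocities": joint speeds; "joint_torque": joint torques, N m; "tool_pos": TCP position; "tcp_rot": TCP orientation; "ft_force": force on the tool from outside, world axes, zero at the start; "ft_torque": the same for the moment, N m; "gripper_width": finger opening in mm; "grasp_force": force on a finger pad.
Only numpy, scipy, OpenCV 4.12 (cv2) and the standard library are available. Lean on these libraries where they do the work, as an engineer would, in place of code of your own. Each camera call takes 0.05 s, during which the arm holds its last target. There are 200 camera calls.

## Working session

There is one attempt and no reset: what is moved stays moved. The work goes in short steps, Python scripts to look and compute and a tool call to move; the robot and the scene stay as the last step left them, time stands still between calls to the robot, and variables do not carry over. Pictures are saved under pics/ and viewed, at most 10 in all, crops included, and the job is handed in when it is done.

Besides the shell and the picture viewer there is one more tool, called after "Emit:" as name(argument=value, ...) on one line, values as JSON. arm_command: Moves the arm, as the interface text tells. Its arguments: {"type":"object","properties":{"moves":{"type":"string"}},"required":["moves"]}

```bash
mkdir -p pics
cat > h.py <<'E'
import numpy as np, cv2
from bench import env
from scipy.spatial.transform import Rotation as Ro
def cam(n):
    c=env.camera_model(n); return c,np.array(c["R"]),np.array(c["t"])
def ray(n,u,v):
    c,R,t=cam(n); d=R.T@np.array([(u-c["cx"])/c["fx"],(v-c["cy"])/c["fy"],1]); return -R.T@t,d
def onz(n,u,v,z):
    o,d=ray(n,u,v); return o+d*(z-o[2])/d[2]
def proj(n,X):
    c,R,t=cam(n); p=R@np.array(X)+t; return np.array([c["fx"]*p[0]/p[2]+c["cx"],c["fy"]*p[1]/p[2]+c["cy"]])
def two(a,b):
    o1,d1=ray("scene",*a);o2,d2=ray("top",*b)
    s=np.linalg.lstsq(np.c_[d1,-d2],o2-o1,rcond=None)[0]
    p,q=o1+d1*s[0],o2+d2*s[1]; return (p+q)/2,np.linalg.norm(p-q)
def snap(n,f,box=None,size=(800,600)):
    im=env.get_image(n); cv2.imwrite("pics/raw_"+f+".png",im[:,:,::-1])
    if box: im=im[box[1]:box[3],box[0]:box[2]]
    k=min(size[0]/im.shape[1],size[1]/im.shape[0])
    cv2.imwrite("pics/"+f+".png",cv2.resize(im,None,fx=k,fy=k,interpolation=cv2.INTER_CUBIC)[:,:,::-1]); return k
E
python3 - <<'E'
from h import *
for n in("scene","top"): print(snap(n,n+"0"),env.camera_model(n))
s=env.get_state();print(s)
E
```

```text
1.5625 {'fx': 494.4958081523727, 'fy': 494.4958081523727, 'cx': 250.15354613490607, 'cy': 188.83471176438053, 'R': array([[-0.50516652, -0.86280889,  0.01917294],
       [-0.6292448 ,  0.3530307 , -0.69240184],
       [ 0.59064183, -0.3618427 , -0.72125729]]), 't': array([ 268.70631518,  393.14590143, 1171.85577461])}
1.5625 {'fx': 477.9635606186588, 'fy': 477.9635606186588, 'cx': 255.86633274726526, 'cy': 197.58909344091717, 'R': array([[ 2.84409094e-02, -9.99595174e-01, -7.76022309e-04],
       [-9.89727688e-01, -2.80513236e-02, -1.40186400e-01],
       [ 1.40107880e-01,  4.75507945e-03, -9.90124826e-01]]), 't': array([  -1.9612058 ,  532.04997792, 1496.01898483])}
{'time_s': 0.1, 'joints': array([-1.38498505e+00,  2.87096794e-01,  1.57802741e+00, -9.33943625e-07,
        1.27859981e+00, -1.50047914e-01]), 'joint_velocities': array([-0.00133014,  0.00013419, -0.00395627,  0.00045208, -0.00021389,
       -0.00030845]), 'joint_torque': array([ 6.24790009e-04, -4.07293117e+01, -2.93698221e+01, -1.31234247e-04,
        3.42176201e-03, -8.04665092e-06]), 'tool_pos': array([ 222.38208567, -636.85083209,  302.67391532]), 'tcp_rot': array([-1.06550193e-03,  9.85932347e-01,  1.67141469e-01, -1.95021055e-05]), 'ft_force': array([-0.12885491, -0.10755531,  0.43553767]), 'ft_torque': array([ 0.00365311,  0.02212974, -0.04229145]), 'grasp_force': 0.0, 'gripper_width': 85.30927790654032}
```

View pics/scene0.png

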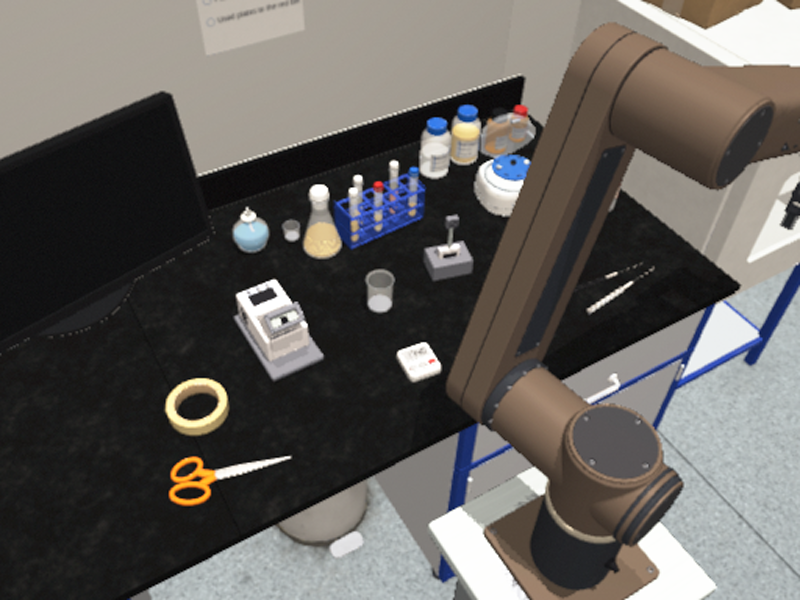

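View pics/top0.png

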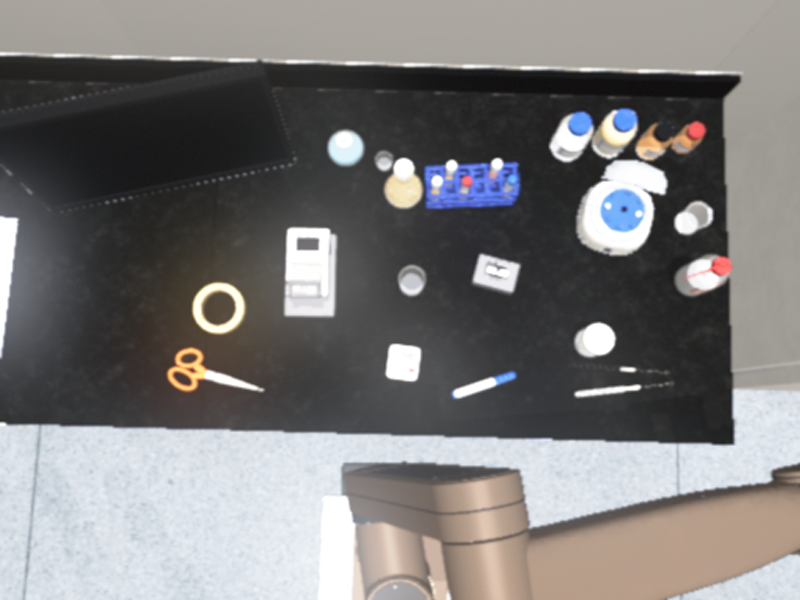

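Scene view: the stand with the cassette is at about (450,260) in scene and (497,273) in top. The reader is at about (275,325) in scene and (310,275) in top. Next I'll zoom in on both.

Run:
```python
from h import *
S=cv2.imread("pics/raw_scene0.png");T=cv2.imread("pics/raw_top0.png")
def cr(I,x,y,w,h): return cv2.resize(I[y:y+h,x:x+w],(400,300),interpolation=cv2.INTER_CUBIC)
# stand: scene (260,130) 64x48 ; top (290,150) 64x48 ; reader scene(144,175) 80x60; top (160,142) 88x66
m=np.vstack([np.hstack([cr(S,256,133,64,48),cr(T,286,151,64,48)]),np.hstack([cr(S,140,174,80,60),cr(T,160,142,88,66)])])
cv2.imwrite("pics/mos0.png",m)
# colour masks
hsvT=cv2.cvtColor(T,cv2.COLOR_BGR2HSV);
def big(m,I,name):
    cs,_=cv2.findContours(m,cv2.RETR_EXTERNAL,cv2.CHAIN_APPROX_NONE)
    for c in sorted(cs,key=cv2.contourArea)[-3:]: print(name,cv2.contourArea(c),cv2.minAreaRect(c))
for nm,(x,y,w,h),z in(("stand",(290,152,60,44),36),("reader",(172,138,54,72),0)):
    g=np.zeros(T.shape[:2],np.uint8); g[y:y+h,x:x+w]=(T[y:y+h,x:x+w].max(2)>75)*255
    cs,_=cv2.findContours(g,cv2.RETR_EXTERNAL,cv2.CHAIN_APPROX_NONE); c=max(cs,key=cv2.contourArea)
    r=cv2.minAreaRect(c); print(nm,r); b=cv2.boxPoints(r)
    print([onz("top",*p,z).round(0)[:2].tolist() for p in b], onz("top",*r[0],z).round(1))
```

```text
stand ((317.1470947265625, 174.91177368164062), (28.861740112304688, 21.585668563842773), 14.03624439239502)
[[587.0, -129.0], [657.0, -145.0], [636.0, -236.0], [567.0, -220.0]] [ 611.7 -182.8   36. ]
reader ((198.5, 173.5), (71.0, 53.0), 90.0)
[[731.0, 300.0], [736.0, 122.0], [497.0, 113.0], [492.0, 287.0]] [612.3 205.5   0. ]
```

View pics/mos0.png

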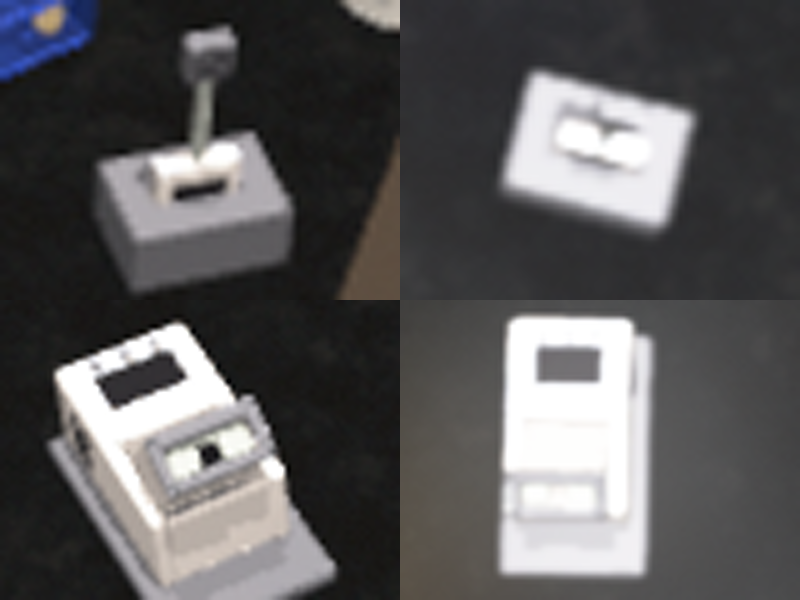

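The mosaic shows these points (crop pixels):
- Scene view: grip block at (210,56), shoulder around (200,160), rim of the mouth with a pale flap and dark notch at about (208,755−300).
- Top view: stand-top corners (133,70) and (293,112), body shoulder (203,143). Base-plate corners are (99,275), (246,275) and (252,37) relative to the tile.

Run:
```python
from h import *
s=lambda x,y:(256+x/6.25-.5+.08,133+y/6.25-.42)
t=lambda x,y:(286+x/6.25-.42,151+y/6.25-.42)
rs=lambda x,y:(140+x/5-.4,174+y/5-.4)
rt=lambda x,y:(160+x/4.545-.39,142+y/4.545-.39)
P=lambda *a:print(*[np.round(q,1) for q in a])
print("stand top corners TL,TR,BL(top cam) z36")
A,B=onz("top",*t(133,70),36),onz("top",*t(293,112),36);P(A,B,np.linalg.norm(A-B),np.degrees(np.arctan2(*(A-B)[[1,0]])))
print("scene stand corners z36: back, right, left, front")
for c in((247,132),(292,210),(96,160),(134,240)):P(onz("scene",*s(*c),36))
print("shoulder top");P(onz("top",*t(203,143),56))
print("grip scene z123");P(onz("scene",*s(210,56),123)); P("stem bottom",onz("scene",*s(202,158),56))
print("proj grip guess to top")
g=onz("scene",*s(210,56),123);q=proj("top",g);P(q,((q-[286,151]+.42)*6.25))
print("plate z=8")
for c in((99,275),(246,275),(252,37)):P(onz("top",*rt(*c),8))
print("scene plate right front, left")
for c in((335,273),(50,142)):P(onz("scene",*rs(*c),8))
print("flap TL,TR,BR,BL opening two view")
for a,b in(((145,155),(113,175)),((245,98),(202,175)),((272,145),(200,220)),((165,208),(115,220))):
    x,e=two(rs(*a),rt(*b));P(x,e)
print("notch z104");P(onz("scene",*rs(209,155),100))
```

```text
stand top corners TL,TR,BL(top cam) z36
[ 654.1 -149.    36. ] [ 634.3 -232.1   36. ] 85.5 76.6
scene stand corners z36: back, right, left, front
[ 637.4 -230.1   36. ]
[ 577.3 -217.1   36. ]
[ 657.5 -150.1   36. ]
[ 598.  -135.4   36. ]
shoulder top
[ 612.6 -183.2   56. ]
grip scene z123
[ 615.8 -184.9  123. ]Traceback (most recent call last):
  File "<stdin>", line 12, in <module>
  File "<stdin>", line 6, in <lambda>
    return _wrapfunc(a, 'round', decimals=decimals, out=out)
    return _wrapit(obj, method, *args, **kwds)
    result = getattr(arr, method)(*args, **kwds)
numpy._core._exceptions._UFuncNoLoopError: ufunc 'multiply' did not contain a loop with signature matching types (dtype('<U11'), dtype('float64')) -> None
```

```bash
cat >> h.py <<'E'
def st():
    s=env.get_state(); q=s["tcp_rot"]; return np.array(s["tool_pos"]),Ro.from_quat([q[1],q[2],q[3],q[0]]),s
def pose(ydir,zdir):
    z=np.array(zdir,float);z/=np.linalg.norm(z);y=np.array(ydir,float);y-=z*(y@z);y/=np.linalg.norm(y)
    return Ro.from_matrix(np.c_[np.cross(y,z),y,z])
def plan(p1,R1,p0=None,R0=None,n=None,mm=55,deg=10,c=0):
    "straight path in n equal rows; prints the row in tool axes"
    if p0 is None: p0,R0,_=st()
    rv=(R0.inv()*R1).as_rotvec(degrees=True); d=np.array(p1)-p0
    n=n or int(np.ceil(max(np.linalg.norm(d)/mm,np.linalg.norm(rv)/deg,1)))
    step=Ro.from_rotvec(rv/n,degrees=True)
    R=R0
    for i in range(n):
        print(*np.round(R.inv().apply(d/n)/1000,4),*np.round(rv/n,2),c,end="; "); R=R*step
    print("n",n)
E
python3 - <<'E'
from h import *
rs=lambda x,y:(140+x/5-.4,174+y/5-.4)
rt=lambda x,y:(160+x/4.545-.39,142+y/4.545-.39)
P=lambda *a:print(*[np.round(q,1) for q in a])
print("plate z=8")
for c in((99,275),(246,275),(252,37)):P(onz("top",*rt(*c),8))
print("scene plate right front, left")
for c in((335,273),(50,142)):P(onz("scene",*rs(*c),8))
print("rim TL,TR,BR,BL two view")
for a,b in(((145,155),(113,175)),((245,98),(202,175)),((272,145),(200,220)),((165,208),(115,220))):
    x,e=two(rs(*a),rt(*b));P(x,e)
print("notch z100");P(onz("scene",*rs(209,155),100))
a=np.radians(-13.6);R1=pose([np.cos(a),np.sin(a),0],[0,0,-1])
print("to above stand");plan([616,-184,250],R1)
E
```

```text
plate z=8
[514.2 256.    8. ]
[517.2 150.4   8. ]
[692.5 153.2   8. ]
scene plate right front, left
[521.3 151.3   8. ]
[695.8 254.2   8. ]
rim TL,TR,BR,BL two view
[571.  235.3 106.4] 2.9
[570.6 173.9 120. ] 3.9
[540.8 173.9 110.6] 1.4
[543.4 236.1  90.3] 5.5
notch z100
[560.5 204.1 100. ]
to above stand
0.0474 -0.0271 0.0049 -0.01 -0.01 -5.2 0; 0.0496 -0.0227 0.0049 -0.01 -0.01 -5.2 0; 0.0515 -0.0181 0.0048 -0.01 -0.01 -5.2 0; 0.0529 -0.0133 0.0048 -0.01 -0.01 -5.2 0; 0.0539 -0.0085 0.0048 -0.01 -0.01 -5.2 0; 0.0544 -0.0036 0.0048 -0.01 -0.01 -5.2 0; 0.0545 0.0014 0.0048 -0.01 -0.01 -5.2 0; 0.0542 0.0063 0.0048 -0.01 -0.01 -5.2 0; 0.0534 0.0112 0.0048 -0.01 -0.01 -5.2 0; 0.0522 0.016 0.0048 -0.01 -0.01 -5.2 0; 0.0505 0.0206 0.0048 -0.01 -0.01 -5.2 0; n 11
```

Emit:
arm_command(moves="0.047 -0.027 0.005 0 0 -5.2 0; 0.050 -0.023 0.005 0 0 -5.2 0; 0.051 -0.018 0.005 0 0 -5.2 0; 0.053 -0.013 0.005 0 0 -5.2 0; 0.054 -0.009 0.005 0 0 -5.2 0; 0.054 -0.004 0.005 0 0 -5.2 0; 0.054 0.001 0.005 0 0 -5.2 0; 0.054 0.006 0.005 0 0 -5.2 0; 0.053 0.011 0.005 0 0 -5.2 0; 0.052 0.016 0.005 0 0 -5.2 0; 0.050 0.021 0.005 0 0 -5.2 0; 0 0 0 0 0 0 0; 0 0 0 0 0 0 0")

```text
time_s: 1.72
tool_pos: [613.6, -185.3, 248.3]
tcp_rot: [-0.0, 0.786, 0.619, -0.0]
ft_force: [0.3, -0.4, 0.3]
gripper_width: 85.2
grasp_force: 0.0
```

Run:
```python
from h import *
a=np.radians(-13.6);R1=pose([np.cos(a),np.sin(a),0],[0,0,-1])
p,R,s=st();print(p,R.as_matrix().round(3),s["time_s"],s["joints"])
plan([616,-184,177],R1,n=3)
```

```text
[ 613.57602886 -185.28856625  248.32887756] [[ 0.234  0.972 -0.001]
 [ 0.972 -0.234  0.   ]
 [-0.    -0.001 -1.   ]] 1.725 [-4.51211532e-01  2.61426573e-01  1.71188096e+00 -5.60657184e-04
  1.16946421e+00 -2.14492597e-01]
0.0006 0.0007 0.0238 -0.02 0.0 0.02 0; 0.0006 0.0007 0.0238 -0.02 0.0 0.02 0; 0.0006 0.0007 0.0238 -0.02 0.0 0.02 0; n 3
```

Emit:
arm_command(moves="0.001 0.001 0.024 0 0 0 0; 0.001 0.001 0.024 0 0 0 0; 0 0 0.023 0 0 0 0; 0 0 0 0 0 0 0; 0 0 0 0 0 0 0.8; 0 0 0 0 0 0 0.8; 0 0 0 0 0 0 1; 0 0 0 0 0 0 1; 0 0 0 0 0 0 1; 0 0 0 0 0 0 1; 0 0 0 0 0 0 1; 0 0 0 0 0 0 1; 0 0 0 0 0 0 1")

```text
time_s: 3.35
tool_pos: [616.1, -183.8, 178.6]
tcp_rot: [-0.0, 0.786, 0.619, -0.0]
ft_force: [-3.4, 1.3, 5.3]
gripper_width: 10.9
grasp_force: 59.9
```

Run:
```python
from h import *
p,R,s=st();print(p,R.as_matrix().round(3),s["time_s"],s["ft_force"],s["ft_torque"],s["gripper_width"],s["grasp_force"])
a=snap("scene","s1",(256,120,320,168),(400,300));b=snap("top","t1",(286,151,350,199),(400,300))
cv2.imwrite("pics/m1.png",np.hstack([cv2.imread("pics/s1.png"),cv2.imread("pics/t1.png")]))
```

```text
[ 616.12241303 -183.80403638  178.58601807] [[ 0.234  0.972 -0.001]
 [ 0.972 -0.234  0.   ]
 [-0.    -0.001 -1.   ]] 3.35 [-3.3897075   1.27333945  5.32971403] [0.22321593 0.75804103 0.03852228] 10.88489878572538 59.910560846328735
```

View pics/m1.png

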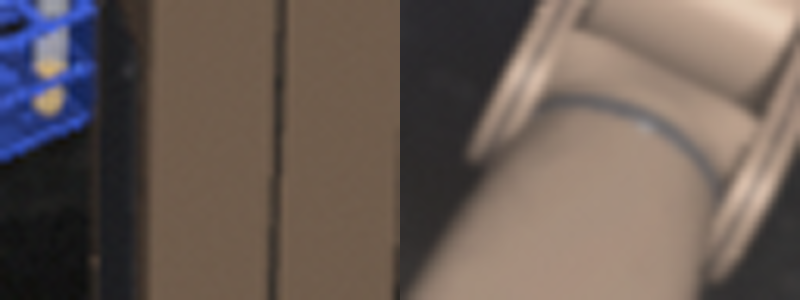

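The arm hides both views, but the grip is good: 10.9 mm opening at 60 N. I'll lift next.

Emit:
arm_command(moves="0 0 -0.01 0 0 0 1; 0 0 -0.015 0 0 0 1; 0 0 -0.025 0 0 0 1; 0 0 -0.035 0 0 0 1; 0 0 -0.035 0 0 0 1; 0 0 -0.030 0 0 0 1; 0 0 0 0 0 0 1")

```text
time_s: 4.32
tool_pos: [617.6, -184.4, 332.6]
tcp_rot: [0.004, 0.786, 0.619, 0.002]
ft_force: [-0.3, -0.6, -0.5]
gripper_width: 11.4
grasp_force: 58.9
```

Run:
```python
from h import *
p,R,s=st();print(p,s["ft_force"],s["ft_torque"],s["gripper_width"])
y=np.radians(1.2);Z=Ro.from_euler("z",y).as_matrix()
n=Z@[-np.sin(np.radians(35)),0,np.cos(np.radians(35))];x=Z@[np.cos(np.radians(35)),0,np.sin(np.radians(35))]
M=np.array([605,203.3,0])+Z@[-45,0,105];print("M",M)
plan(M+n*(170+54),pose(x,-n),mm=45,deg=6,c=1)
```

```text
[ 617.61166879 -184.35046059  332.58045496] [-0.30727025 -0.58192997 -0.53671131] [-0.00351414 -0.01043585  0.06040295] 11.396358736311722
M [560.00986924 202.35759111 105.        ]
0.033 -0.0271 0.0041 -3.43 0.47 -1.42 1; 0.0336 -0.0265 0.0028 -3.43 0.47 -1.42 1; 0.0343 -0.0258 0.0015 -3.43 0.47 -1.42 1; 0.0349 -0.025 0.0003 -3.43 0.47 -1.42 1; 0.0355 -0.0241 -0.0009 -3.43 0.47 -1.42 1; 0.0361 -0.0231 -0.0021 -3.43 0.47 -1.42 1; 0.0367 -0.022 -0.0031 -3.43 0.47 -1.42 1; 0.0372 -0.0209 -0.0041 -3.43 0.47 -1.42 1; 0.0378 -0.0197 -0.005 -3.43 0.47 -1.42 1; 0.0383 -0.0184 -0.0058 -3.43 0.47 -1.42 1; n 10
```

Emit:
arm_command(moves="0.033 -0.027 0.004 -3.4 0.5 -1.4 1; 0.034 -0.0265 0.003 -3.4 0.5 -1.4 1; 0.034 -0.026 0.0015 -3.4 0.5 -1.4 1; 0.035 -0.025 0 -3.4 0.5 -1.4 1; 0.0355 -0.024 -0.001 -3.4 0.5 -1.4 1; 0.036 -0.023 -0.002 -3.5 0.5 -1.4 1; 0.037 -0.022 -0.003 -3.5 0.4 -1.4 1; 0.037 -0.021 -0.004 -3.5 0.4 -1.4 1; 0.038 -0.020 -0.005 -3.5 0.4 -1.5 1; 0.038 -0.018 -0.006 -3.5 0.5 -1.5 1; 0 0 0 0 0 0 1; 0 0 0 0 0 0 1")

```text
time_s: 5.82
tool_pos: [430.5, 200.8, 287.0]
tcp_rot: [0.207, 0.669, 0.681, 0.214]
ft_force: [-0.4, -0.5, -0.7]
gripper_width: 10.9
grasp_force: 58.9
```

Run:
```python
from h import *
p,R,s=st();print(p,R.as_matrix().round(3),s["time_s"],s["ft_force"],s["joints"].round(2))
a=snap("scene","s2",(130,140,230,240),(500,500));b=snap("top","t2",(165,135,225,235),(300,500))
cv2.imwrite("pics/m2.png",np.hstack([cv2.imread("pics/s2.png"),cv2.imread("pics/t2.png")]))
```

```text
[430.53339555 200.77135105 286.97415318] [[-0.02   0.822  0.568]
 [ 1.     0.014  0.014]
 [ 0.004  0.569 -0.823]] 5.825 [-0.37572646 -0.53074117 -0.65395843] [ 0.28 -0.36  2.29 -0.24  0.63  0.41]
```

View pics/m2.png

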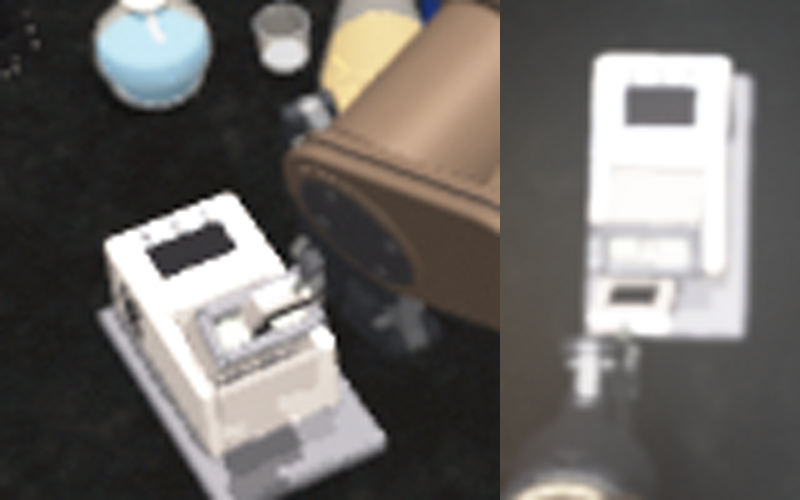

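In the top view the body is centred at about x=635 (crop), with its leading edge at y≈280. The rim is centred at about 646. Allowing for parallax they nearly agree, so I'll check with edge profiles.

Run:
```python
from h import *
T=cv2.imread("pics/raw_t2.png").astype(float).mean(2);S=cv2.imread("pics/raw_s2.png").astype(float).mean(2)
p,R,s=st();m=R.as_matrix();E=p+171*m[:,2]
print("E",E,"pred lead edge ctr/left/right",[proj("top",E+6*m[:,1]+k*m[:,0]).round(1).tolist() for k in(0,22,-22)], "shoulder",[proj("top",E-50*m[:,2]+6*m[:,1]+k*m[:,0]).round(1).tolist() for k in (0,22,-22)])
for r in (180,182,184,186,187,188,190,192,194,196,198,200): print(r,T[r,179:211].astype(int).tolist())
y=np.radians(1.2);Z=Ro.from_euler("z",y).as_matrix();c,d=np.cos(np.radians(35)),np.sin(np.radians(35))
n=Z@[-d,0,c];x=Z@[c,0,d];yy=Z@[0,1,0];M=np.array([560,202.4,105])
print("rim mouth ctr top pred",proj("top",M+6*n), "opening corners (6 out) top",[proj("top",M+6*n+a*x+b*yy).round(1).tolist() for a in(9,-9) for b in(25,-25)])
print("scene pred opening",[proj("scene",M+6*n+a*x+b*yy).round(1).tolist() for a in(9,-9) for b in(25,-25)])
S0=cv2.imread("pics/raw_scene0.png").astype(float).mean(2)
print("scene0 rows 188..220 cols 166..198")
for r in range(190,220): print(r,S0[r,166:198].astype(int).tolist())
```

```text
E [528.69064452 202.42255532 147.14362978] pred lead edge ctr/left/right [[192.3, 189.9], [184.9, 189.8], [199.7, 190.0]] shoulder [[190.1, 197.4], [182.5, 197.4], [197.8, 197.5]]
180 [88, 88, 92, 123, 171, 193, 201, 205, 206, 208, 209, 208, 209, 209, 208, 210, 217, 218, 217, 217, 216, 213, 213, 216, 218, 215, 233, 254, 255, 255, 252, 222]
182 [87, 88, 94, 135, 191, 207, 198, 194, 207, 219, 223, 224, 222, 215, 211, 212, 215, 217, 220, 220, 218, 218, 216, 207, 198, 196, 229, 254, 255, 255, 252, 223]
184 [86, 88, 100, 155, 219, 225, 209, 209, 242, 252, 252, 252, 251, 243, 242, 246, 246, 245, 250, 252, 252, 252, 250, 232, 204, 198, 228, 254, 255, 255, 251, 223]
186 [86, 87, 101, 158, 221, 226, 212, 207, 232, 245, 246, 245, 245, 245, 248, 250, 250, 251, 251, 251, 251, 251, 250, 237, 215, 205, 228, 254, 255, 255, 251, 225]
187 [86, 87, 102, 164, 228, 230, 210, 207, 227, 235, 234, 233, 233, 235, 236, 236, 238, 246, 249, 250, 250, 250, 248, 234, 214, 206, 228, 254, 255, 255, 249, 223]
188 [86, 87, 102, 155, 212, 212, 194, 204, 221, 225, 223, 222, 222, 222, 222, 221, 222, 228, 233, 234, 234,
[... 5401 characters left out ...]
 175, 175, 174, 182, 196, 196, 192, 168]
216 [165, 170, 234, 254, 254, 219, 174, 129, 133, 119, 154, 189, 203, 208, 192, 187, 175, 172, 174, 174, 174, 174, 174, 175, 174, 175, 174, 182, 195, 195, 193, 179]
217 [164, 165, 191, 248, 255, 252, 207, 154, 185, 193, 203, 200, 188, 184, 175, 174, 174, 175, 175, 174, 174, 174, 174, 174, 174, 174, 179, 191, 195, 194, 193, 182]
218 [163, 165, 165, 217, 253, 253, 218, 182, 209, 191, 186, 182, 175, 175, 175, 175, 175, 174, 175, 174, 174, 174, 180, 190, 189, 189, 192, 196, 194, 193, 193, 183]
219 [163, 164, 165, 177, 220, 236, 203, 173, 186, 176, 173, 174, 175, 175, 174, 174, 174, 174, 174, 181, 191, 190, 193, 196, 196, 196, 195, 195, 194, 191, 193, 184]
```

```bash
cat >> h.py <<'E'
_Z=Ro.from_euler("z",np.radians(1.2)).as_matrix();_c,_d=np.cos(np.radians(35)),np.sin(np.radians(35))
n=_Z@[-_d,0,_c];x=_Z@[_c,0,_d];yy=_Z@[0,1,0];M=np.array([560,202.4,105])
def rep():
    p,R,s=st();g=p+54*R.as_matrix()[:,2]-M
    q=Ro.from_matrix(np.c_[x,yy,n]);e=q.inv().apply(R.as_matrix().T)
    print("t",round(s["time_s"],2),"grip mouth xyz",np.round([g@x,g@yy,g@n],1),"rot err deg (tool)",(R.inv()*pose(x,-n)).as_rotvec(degrees=True).round(2),"F mouth",np.round([s["ft_force"]@k for k in(x,yy,n)],1),"w",round(s["gripper_width"],1))
E
python3 - <<'E'
from h import *
o,dd=ray("scene",181.55,204.5);k=((M-4*n-o)@n)/(dd@n);print("notch in mouth",[float(((o+k*dd)-M)@a) for a in(x,yy)])
rep();plan(M+n*(130+54),pose(x,-n),n=5,c=1)
E
```

```text
notch in mouth [-2.3501269363671673, 1.3294117837660269]
t 5.92 grip mouth xyz [ -0.9   0.5 169.5] rot err deg (tool) [-0.28 -0.09 -0.29] F mouth [ 0.1  0.3 -1.4] w 11.1
-0.0001 0.0002 0.0079 -0.06 -0.02 -0.06 1; -0.0001 0.0002 0.0079 -0.06 -0.02 -0.06 1; -0.0001 0.0002 0.0079 -0.06 -0.02 -0.06 1; -0.0001 0.0001 0.0079 -0.06 -0.02 -0.06 1; -0.0001 0.0001 0.0079 -0.06 -0.02 -0.06 1; n 5
```

Emit:
arm_command(moves="0 0.0004 0.008 -0.1 0 -0.1 1; 0 0.0003 0.008 -0.1 0 -0.1 1; 0 0.0003 0.008 -0.1 0 -0.1 1; 0 0 0.008 0 0 0 1; 0 0 0.008 0 0 0 1; 0 0 0 0 0 0 1; 0 0 0 0 0 0 1")

```text
time_s: 6.8
tool_pos: [454.5, 201.6, 255.7]
tcp_rot: [0.21, 0.666, 0.682, 0.216]
ft_force: [0.2, -0.3, -0.2]
gripper_width: 11.1
grasp_force: 59.0
```

Run:
```python
from h import *
rep()
a=snap("scene","s3",(150,170,210,230),(500,500));b=snap("top","t3",(175,165,211,225),(300,500))
cv2.imwrite("pics/m3.png",np.hstack([cv2.imread("pics/s3.png"),cv2.imread("pics/t3.png")]))
```

```text
t 6.8 grip mouth xyz [1.000e-01 1.600e+00 1.299e+02] rot err deg (tool) [ 0.06 -0.15  0.09] F mouth [ 0.1 -0.3 -0.2] w 11.1
```

View pics/m3.png

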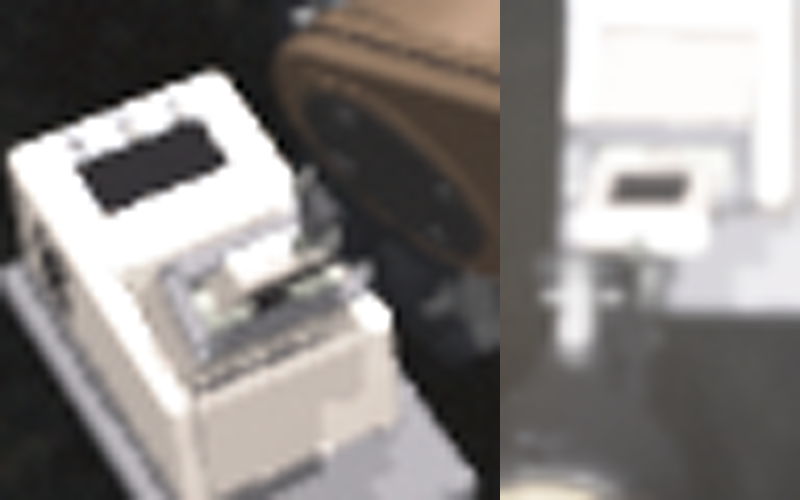

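The body end sits centred just above the rim. Window centre is x≈650 in the top crop, and the scene crop shows the body over the notch. I'll trim y and enter slowly.

Emit:
arm_command(moves="-0.0009 0 0.003 0 0 0 1; 0 0 0.004 0 0 0 1; 0 0 0.004 0 0 0 1; 0 0 0.004 0 0 0 1; 0 0 0.004 0 0 0 1; 0 0 0.004 0 0 0 1; 0 0 0 0 0 0 1")

```text
time_s: 7.78
tool_pos: [467.2, 200.8, 235.5]
tcp_rot: [0.209, 0.667, 0.682, 0.215]
ft_force: [-3.3, -0.2, -0.5]
gripper_width: 11.0
grasp_force: 59.4
```

```bash
python3 -c "
from h import *
rep()"
```

```text
t 7.78 grip mouth xyz [ -1.3   0.5 106.1] rot err deg (tool) [-0.11 -0.11  0.08] F mouth [-3.  -0.1  1.5] w 11.0
```

Emit:
arm_command(moves="0 0 0.004 0 0 0 1; 0 0 0.004 0 0 0 1; 0 0 0.004 0 0 0 1; 0 0 0 0 0 0 1")

```text
time_s: 8.28
tool_pos: [474.4, 201.0, 226.0]
tcp_rot: [0.209, 0.667, 0.682, 0.215]
ft_force: [-1.2, 1.1, -2.7]
gripper_width: 11.0
grasp_force: 59.1
```

```bash
python3 -c "
from h import *
rep()"
```

```text
t 8.28 grip mouth xyz [-0.8  0.5 94.3] rot err deg (tool) [-0.05 -0.12  0.08] F mouth [-2.5  1.1 -1.6] w 11.0
```

Emit:
arm_command(moves="0 0 0.004 0 0 0 1; 0 0 0.004 0 0 0 1; 0 0 0.004 0 0 0 1; 0 0 0.004 0 0 0 1; 0 0 0 0 0 0 1")

```text
time_s: 8.9
tool_pos: [483.7, 201.3, 213.3]
tcp_rot: [0.21, 0.667, 0.682, 0.215]
ft_force: [-1.0, -0.0, -3.4]
gripper_width: 11.7
grasp_force: 59.0
```

```bash
python3 -c "
from h import *
rep()"
```

```text
t 8.9 grip mouth xyz [-0.4  0.6 78.5] rot err deg (tool) [-0.01 -0.13  0.09] F mouth [-2.8  0.  -2.2] w 11.7
```

Emit:
arm_command(moves="0 0 0.004 0 0 0 1; 0 0 0.004 0 0 0 1; 0 0 0.004 0 0 0 1; 0 0 0.004 0 0 0 1; 0 0 0 0 0 0 1")

```text
time_s: 9.52
tool_pos: [492.9, 201.6, 200.4]
tcp_rot: [0.21, 0.666, 0.682, 0.216]
ft_force: [-3.3, -0.1, -0.5]
gripper_width: 11.1
grasp_force: 59.7
```

```bash
python3 -c "
from h import *
rep()"
```

```text
t 9.53 grip mouth xyz [-0.2  0.8 62.7] rot err deg (tool) [ 0.02 -0.14  0.09] F mouth [-3.  -0.   1.5] w 11.1
```

Emit:
arm_command(moves="0 0 0.004 0 0 0 1; -0.0003 0 0.004 0 0 0 1; 0 0 0.004 0 0 0 1; 0 0 0.003 0 0 0 1; 0 0 0 0 0 0 1")

```text
time_s: 10.15
tool_pos: [501.5, 201.7, 188.6]
tcp_rot: [0.21, 0.666, 0.682, 0.216]
ft_force: [-7.2, 1.0, 3.0]
gripper_width: 10.9
grasp_force: 60.2
```

```bash
python3 -c "
from h import *
rep()"
```

```text
t 10.15 grip mouth xyz [ 0.1  0.6 48. ] rot err deg (tool) [ 0.05 -0.15  0.1 ] F mouth [-4.1  1.1  6.5] w 10.9
```

Emit:
arm_command(moves="0 0 0.002 0 0 0 1; 0 0 0.001 0 0 0 1; 0 0 0.001 0 0 0 1; 0 0 0 0 0 0 1")

```text
time_s: 10.65
tool_pos: [503.6, 201.8, 185.8]
tcp_rot: [0.21, 0.666, 0.682, 0.216]
ft_force: [-10.7, -0.4, 6.7]
gripper_width: 11.0
grasp_force: 61.1
```

```bash
python3 -c "
from h import *
rep()"
```

```text
t 10.65 grip mouth xyz [ 0.2  0.7 44.6] rot err deg (tool) [ 0.03 -0.13  0.11] F mouth [-4.9 -0.2 11.6] w 11.0
```

Emit:
arm_command(moves="0 0 0.001 0 0 0 1; 0 0 0 0 0 0 1; 0 0 0 0 0 0 1")

```text
time_s: 11.02
tool_pos: [503.9, 202.0, 185.9]
tcp_rot: [0.21, 0.666, 0.682, 0.215]
ft_force: [-18.5, -0.5, 14.1]
gripper_width: 11.4
grasp_force: 62.9
```

```bash
python3 -c "
from h import *
rep()"
```

```text
t 11.03 grip mouth xyz [ 0.5  0.8 44.4] rot err deg (tool) [ 0.03 -0.11  0.12] F mouth [-7.1 -0.2 22.2] w 11.4
```

The force rose to 22 N with no further travel, so it is at the stop. I'll ease back with the ejector.

Emit:
arm_command(moves="0 0 -0.001 0 0 0 1; 0 0 -0.001 0 0 0 1; 0 0 -0.003 0 0 0 1; 0 0 -0.003 0 0 0 1; 0 0 -0.003 0 0 0 1; 0 0 -0.003 0 0 0 1; 0 0 -0.002 0 0 0 1; 0 0 0 0 0 0 1")

```text
time_s: 12.02
tool_pos: [495.0, 201.4, 197.7]
tcp_rot: [0.21, 0.667, 0.682, 0.216]
ft_force: [-7.2, 1.3, 0.4]
gripper_width: 11.2
grasp_force: 60.0
```

Run:
```python
from h import *
rep()
a=snap("scene","s4",(150,170,210,230),(500,500));b=snap("top","t4",(175,165,211,225),(300,500))
cv2.imwrite("pics/m4.png",np.hstack([cv2.imread("pics/s4.png"),cv2.imread("pics/t4.png")]))
```

```text
t 12.03 grip mouth xyz [-0.1  0.5 59.2] rot err deg (tool) [ 0.02 -0.13  0.08] F mouth [-5.6  1.5  4.4] w 11.2
```

View pics/m4.png

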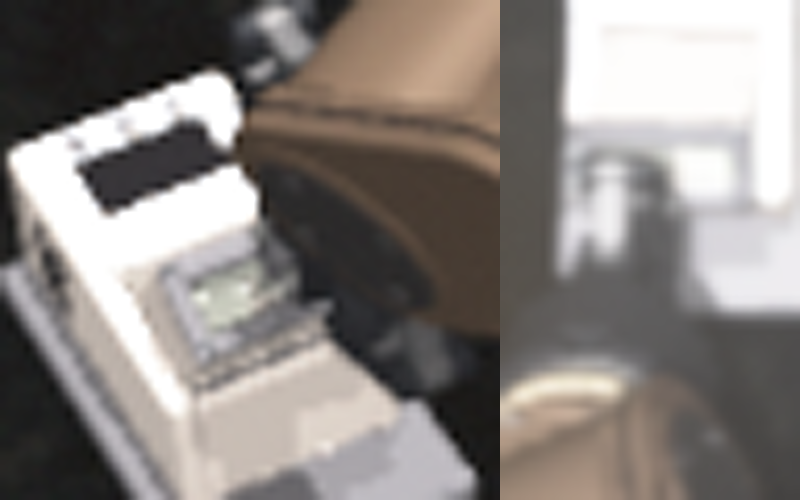

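The flap panel is visible and closed in both views: pale, scene (225,300) and top (705,165). I'll retract the rest until it bears on the flap.

Emit:
arm_command(moves="0 -0.0005 -0.0015 0 0 0 1; 0 -0.0005 -0.0015 0 0 0 1; 0 0 -0.001 0 0 0 1; 0 0 0 0 0 0 1; 0 0 0 0 0 0 1")

```text
time_s: 12.75
tool_pos: [492.4, 201.4, 200.7]
tcp_rot: [0.21, 0.666, 0.682, 0.216]
ft_force: [-4.6, 0.3, 2.5]
gripper_width: 11.4
grasp_force: 59.8
```

```bash
python3 -c "
from h import *
rep()"
```

```text
t 12.75 grip mouth xyz [-0.4  0.5 63.2] rot err deg (tool) [ 0.11 -0.16  0.08] F mouth [-2.3  0.4  4.7] w 11.4
```

Emit:
arm_command(moves="0 0 -0.0008 0 0 0 1; 0 0 0 0 0 0 1; 0 0 0 0 0 0 1")

```text
time_s: 13.12
tool_pos: [492.0, 201.4, 201.2]
tcp_rot: [0.21, 0.666, 0.682, 0.216]
ft_force: [-3.4, 0.3, 1.6]
gripper_width: 11.3
grasp_force: 59.6
```

```bash
python3 -c "
from h import *
rep()"
```

```text
t 13.12 grip mouth xyz [-0.4  0.5 63.8] rot err deg (tool) [ 0.11 -0.16  0.08] F mouth [-1.8  0.3  3.2] w 11.3
```

Emit:
arm_command(moves="0 0 -0.0004 0 0 0 1; 0 0 0 0 0 0 1; 0 0 0 0 0 0 1")

```text
time_s: 13.5
tool_pos: [491.7, 201.3, 201.3]
tcp_rot: [0.21, 0.666, 0.682, 0.216]
ft_force: [-1.0, -0.0, -1.1]
gripper_width: 11.1
grasp_force: 59.1
```

```bash
python3 -c "
from h import *
rep()"
```

```text
t 13.5 grip mouth xyz [-0.6  0.5 64.1] rot err deg (tool) [ 0.1  -0.16  0.08] F mouth [-1.5 -0.  -0.3] w 11.1
```

Force has balanced to about 0, so the cassette rests on the flap. I'll release and withdraw straight back.

Emit:
arm_command(moves="0 0 0 0 0 0 0.7; 0 0 0 0 0 0 0.4; 0 0 0 0 0 0 0; 0 0 0 0 0 0 0; 0 0 0 0 0 0 0; 0 0 0 0 0 0 0; 0 0 0 0 0 0 0; 0 0 -0.01 0 0 0 0; 0 0 -0.02 0 0 0 0; 0 0 -0.03 0 0 0 0; 0 0 -0.03 0 0 0 0; 0 0 -0.02 0 0 0 0; 0 0 -0.01 0 0 0 0; 0 0 0 0 0 0 0")

```text
time_s: 15.25
tool_pos: [422.5, 199.6, 300.2]
tcp_rot: [0.21, 0.666, 0.682, 0.217]
ft_force: [0.1, -0.4, 0.3]
gripper_width: 85.5
grasp_force: 0.0
```

Run:
```python
from h import *
rep()
a=snap("scene","s5",(150,160,220,230),(500,500));b=snap("top","t5",(175,165,211,225),(300,500))
cv2.imwrite("pics/m5.png",np.hstack([cv2.imread("pics/s5.png"),cv2.imread("pics/t5.png")]))
```

```text
t 15.25 grip mouth xyz [ -0.6   0.3 184.8] rot err deg (tool) [ 0.15 -0.18  0.08] F mouth [ 0.3 -0.4  0.1] w 85.5
```

View pics/m5.png

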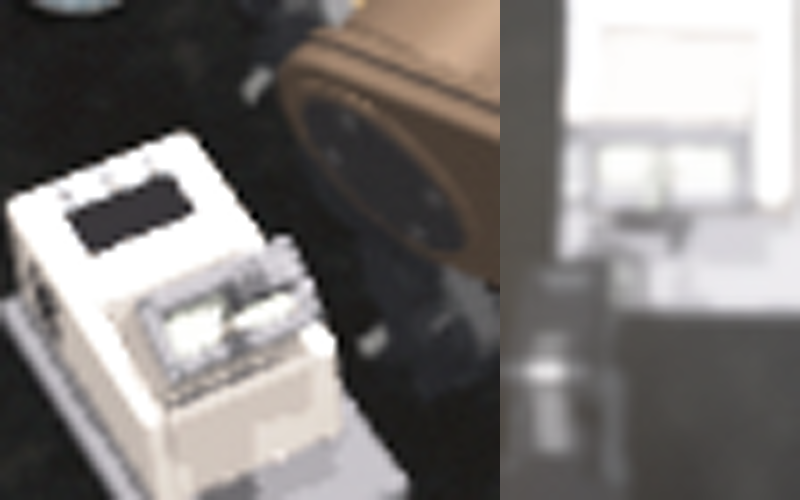

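The flap is shut on both sides of the stem (top crop (625,170) and (700,170)), and the grip block stands outside at (650,225). The gripper is clear, so I'll hand in.

```bash
python3 -c "
from bench import env
print(env.close_job())"
```

```text
the job is handed in; nothing more can be done
None
```

I handed the job in at about 15 s: the cassette went down to the ejector's stop (push peaked at about 22 N), came back to rest against the shut flap and stayed in after release, and the gripper ended clear of everything.

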